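# Load a name-plate blank into the engraving nest with the lifter

### The job

Take the lifter by its wooden handle, carry the polished brass plate lying loose on its blade level over to the engraving nest, and press it gently forward against the sprung roller, giving way part of its travel but not driven to its end, then lower it so that it snaps flat onto the rails behind the two front lips. Draw the lifter out from underneath, stand it back on the rubber mat and let go. The gripper must never touch the plate, and everything else on the counter stays where it is.

Things in the scene. Friction and masses are not known exactly. Their poses are not given: they have to be found in the camera images.
- lifter_grip (a point): Centre of the lifter's upright wooden handle, 30 mm above the lifter's underside: grip here. Handle 50 mm long (x) x 20 mm thick (y), from 4 to 56 mm above the underside, on a 50 x 50 x 4 mm steel foot. x points along the blade, z up. Lifter 0.2 kg, starts standing on the mat
- lifter: The same lifter; origin on its underside below the handle's centre, same axes. Flat steel blade 22 mm wide, 3 mm thick, ends at x = 100 mm. A shoulder across the blade, 4 mm thick, its top 9 mm above the underside, has its pushing face at x = 65 mm; the plate lies loose on the blade ahead of that face
- plate: Brass name-plate blank 40 mm (its x) x 60 mm (its y) x 5 mm, 0.06 to 0.12 kg, loose on the blade, near edge 0.5 to 6 mm ahead of the shoulder's face: it can slide. Origin at the centre of its underside, z up
- jig: Engraving nest: fixed aluminium base 180 x 110 x 10 mm; origin on the counter, x the way the plate is pushed in, z up. A carriage with rails, lips, roller and, from x = c + 45 to c + 85 mm, a black housing 74 mm high, is clamped on it at a setting c anywhere from -16 to +16 mm along x. c is not measured: feel for it
- jig_rails (a point): Fixed point of the nest 50 mm above its origin, level with the tops of the two rails, axes as the nest. Rails at y = 17 to 32 and -17 to -32 mm; the space between is open at the near end and free down to 18 mm above the counter. At each rail's near end a lip 3.5 mm high, 4 mm thick, inner face at x = c - 20 mm. Carry the plate in 5 to 6 mm above the rails. Seated, its centre is at x = c
- roller_stop (a joint): Push-in of the sprung, free-turning roller, m: 0 at rest, end 0.010; past 0.0085 is too far. Roller 20 mm thick, 40 mm wide, axis 11 mm above the rails, near face at rest x = c + 16 mm. Pushes back 2 N plus 1 N per mm. A plate still above the lips clears them once push-in exceeds 4 mm (aim 5 to 7.5); seated it stays at about 2 mm
- mat: Fixed black rubber mat 190 mm (x) x 110 mm (y) x 3 mm, the lifter's place; origin at the centre of its underside. The handle starts near x = -50 mm in the mat's frame, the blade towards +x
- bangle: loose brass bangle, 68 mm across, lying flat; bystander, leave alone; origin at the centre of its underside
- tub: small clear tub with pink lid, 84 mm across, 70 mm high; bystander, leave alone; origin at the centre of its underside
- tub_big: larger clear tub with blue lid, 100 mm across, 85 mm high; bystander, leave alone; origin at the centre of its underside
- remote: black remote control, 165 x 45 x 18 mm; bystander, leave alone; origin at the centre of its underside
- keys: two small loose keys on a ring, about 65 x 40 x 6 mm; bystander, leave alone; origin at the centre of its underside
- gift_box: flat yellow gift box, 150 x 110 x 35 mm; bystander, leave alone; origin at the centre of its underside
- bead_box: violet plastic bead box, 140 x 100 x 50 mm; bystander, leave alone; origin at the centre of its underside
Not all that is in view belongs to the job. Of the things that look like the lifter, take the one that is farthest to the robot's right at the start. Of the things that look like the mat, take the one that is farthest from the robot's base at the start.

How it is judged:
On the way, in this order (a step that is already met when the one before it is completed fails the run):
1. the plate rides level on the lifter, at least 30 mm above the mat (z of plate in the frame of mat above 0.03 m and contact force between plate and lifter above 0.2 N and angle between plate's own z axis and vertical below 0.15 rad), for 0.2 s.
2. the lifter presses the plate against the roller, which gives way by at least 3 mm (value of joint roller_stop above 0.003 m and contact force between plate and lifter above 1 N), for 0.1 s.
3. the plate sits flat on the rails, clamped between lips and roller, and the lifter no longer touches it (z of plate in the frame of jig between 0.0485 and 0.0515 m and y of plate in the frame of jig between -0.009 and 0.009 m and x of plate in the frame of jig between -0.022 and 0.022 m and angle between plate's own z axis and vertical below 0.05 rad and value of joint roller_stop between 0.0008 and 0.0035 m and contact force between plate and lifter below 0.05 N), for 0.3 s.
At the end, for the whole second after the job is handed in: Plate at rest flat on the nest's rails (height within 1.5 mm, tilt < 0.05 rad, within 9 mm sideways and 22 mm lengthways of the nest's origin), clear of the lifter, roller held in by 0.8 to 3.5 mm. Lifter at rest, upright (0.08 rad), grip point over the mat and 26 to 40 mm above its underside (all of step 3 and linear speed of each of plate, lifter below 0.01 m/s and x of lifter_grip in the frame of mat between -0.095 and 0.095 m and y of lifter_grip in the frame of mat between -0.055 and 0.055 m and z of lifter_grip in the frame of mat between 0.026 and 0.04 m and angle between lifter's own z axis and vertical below 0.08 rad); the robot touches nothing.
It fails at once if the gripper or arm touches the plate (contact force between plate and the fingers above 0.3 N or contact force between plate and the arm above 0.3 N).
It fails at once if the plate is tilted by more than 0.25 rad (angle between plate's own z axis and vertical above 0.25 rad).
It fails at once if the roller is driven to its end (pushed in past 8.5 mm) (value of joint roller_stop above 0.0085 m).
It fails at once if the lifter loads the plate with more than 18 N (contact force between plate and lifter above 18 N).
It fails at once if a bystander is moved by more than 30 mm (distance of any of bangle, tub, tub_big, remote, keys, gift_box, bead_box from where it was at the start of the episode above 0.03 m).
It also fails if it takes over 72 s, if anything falls off the work surface, if the arm or the gripper's body presses on something with over 40 N, if the wrist force passes 120 N, or if a joint passes its speed limit or range.

### The arm

A 6-joint arm with a two-finger parallel gripper is mounted at the origin on the work surface. World frame = base frame: x ahead of the robot, y to its left, z up, the work surface at z = 0. Lengths are in m, angles in rad, forces in N, time in s.
With the tool pointing down it reaches from about 0.35 to 0.95 m from the base axis. Payload 17.4 kg.
Tool frame: the origin (TCP) lies on the centre line of the jaws, within the pads' length; the fingertips stand 19 mm ahead of it and the grasp point (between the pads) is the TCP; z points along the fingers, y is the line along which they close (so a half turn about z gives the same grasp; the last joint's range is limited). The gripper opens to 93 mm and grips with 3 to 60 N. Pads are 15 mm wide; open, the fingers measure 128 mm over their backs; the gripper's body (75 mm by 188 mm) begins 65 mm behind the grasp point.
Start: joints at [-1.377, 0.116, 1.442, -0, 1.584, -0.038], TCP at [0.155, -0.657, 0.238] pointing down, gripper open.
Joint ranges: [-2.83, 2.83], [-0.83, 2.19], [0.07, 2.5], [-1.14, 4.28], [0.01, 3], [-2.97, 2.97]. Speed limits (rad/s): [1.89, 1.89, 2.22, 3.14, 3.14, 3.14].

### API

Orientations are given as a 3x3 rotation matrix whose columns are the frame's x, y, z axes.
In Python, from rig import readout, imaging, bot gives the robot as it stands. The module is installed in compiled form; this text tells all that it offers.
- The arm moves only by the tool apply_moves, never from a script. Its argument "deltas" is a list of rows, each a list of 5 numbers: the opening, from 0 (shut) to 1 (fully open), then the shift along the tool's x, y, z as a fraction of full scale, then the turn about the tool's z as a fraction of full scale. A call has 1 to 5 rows; each row shifts and turns the commanded pose from where the row before left it, along the tool's axes as they then stand; what a row does not reach is not made up. Full scale, the value 1, is 4 cm for a shift and pi rad for a turn. A row lasts 1/10 s, in which the tool goes at most 50 mm and 8.59 degrees, less where a joint would pass 70% of its speed; a pose out of reach is approached as far as the arm can. A call with a number of a shift or a turn outside -1 to 1 is refused whole. A call with a gripper value outside its range is refused whole. The fingers move at their own pace and stop on an object; "squeeze" is the grip in N (left out, the last holds). Time passes only in rows, so rows that do not move let the fingers close. It gives the time, the measured TCP pose, the force, the opening and the grip force at its end, in the units of the state.
- readout.state(): the state, without advancing time (a new reading comes with each control period).
- imaging.capture(name): name is "scene" or "top" or "wrist"; returns (picture, depth): 384x512x3 uint8, red, green, blue; 384x512 float32, m along the optical axis (not along the pixel's ray), 0 where there is no reading.
- imaging.camera_params(name): a dict with "fx", "fy", "cx", "cy" (pixels), "extrinsics" (4x4, takes a point from camera to world coordinates). Camera axes: x right, y down, z forward; pixel columns grow to the right and rows downward; lengths in m; the calibration is good to about 2 mm. A picture is of the moment at which its call begins: read the wrist's pose just before it. camera_params takes no time and is no camera call; for the wrist camera it gives the pose at the moment of the call.
- bot.sign_off(): hands the job in; it is judged then, once.
Trained networks look in the newest picture that a camera, given by its name, has taken for a name from the list of things; names that differ only in an ending like _2 or _b are one class to them, and where a whole thing is asked for, a point or a joint stands for the part that bears it (a point fixed in the world has none). Each returns a list of dicts, best first, with "confidence" (0 to 1); they miss things now and then, are a little off and sometimes report something else, mostly with a low value. They report only what shows in the picture. A call takes as long as a camera call. They do not tell look-alikes from the thing itself.
- imaging.look_for(label, camera): "bbox" ([left, top, right, bottom] in pixels, round what is visible of it).
- imaging.trace(label, camera): "region" (384x512 bool, what is visible of it) and "bbox" ([left, top, right, bottom] in pixels, round what is visible of it).
The state is a dict: "t": time; "joint_positions": joint angles; "joint_vel": joint speeds; "joint_torque": joint torques, N m; "tcp_pos": TCP position; "orientation": TCP orientation; "contact_force": force on the tool from outside, world axes, zero at the start; "wrist_torque": the same for the moment, N m; "finger_gap": finger opening in m; "finger_force": force on a finger pad.
Only numpy, scipy, OpenCV 4.12 (cv2) and the standard library are available. Lean on these libraries where they do the work, as an engineer would, in place of code of your own. Each camera call takes 0.05 s, during which the arm holds its last target. There are 200 camera calls.

## Working session

There is one attempt and no reset: what is moved stays moved. The work goes in short steps, Python scripts to look and compute and a tool call to move; the robot and the scene stay as the last step left them, time stands still between calls to the robot, and variables do not carry over. Pictures are saved under pics/ and viewed, at most 10 in all, crops included, and the job is handed in when it is done.

Besides the shell and the picture viewer there is one more tool, called after ">>>" as a command line: name --pt "numbers of a row" for each row, then --argument value for the rest. apply_moves: Moves the arm, as the interface text tells. Shift numbers are shares of 4 cm and turn numbers shares of pi rad, none past 1 either way. Its arguments: {"type":"object","properties":{"deltas":{"type":"array","items":{"type":"array","items":{"type":"number"}}},"squeeze":{"type":"number"}},"required":["deltas"]}

```bash
mkdir -p pics; cat > h.py <<'E'
import numpy as np, cv2
from rig import readout, imaging, bot
def pts(cam, depth, P=None):
    P=P or imaging.camera_params(cam)
    v,u=np.mgrid[0:384,0:512]; z=depth
    c=np.stack([(u-P['cx'])/P['fx']*z,(v-P['cy'])/P['fy']*z,z],-1)
    E=np.array(P['extrinsics']); return c@E[:3,:3].T+E[:3,3]
E
python3 - <<'E'
from h import *
ims=[]
for c in ("scene","top"):
    P=imaging.camera_params(c)
    im,d=imaging.capture(c); np.save(f'{c}_d.npy',d); np.save(f'{c}_i.npy',im)
    cv2.imwrite(f'pics/{c}0.png',cv2.resize(im[:,:,::-1],(800,600)))
    p=pts(c,d)
    for l in ("lifter","mat","plate","jig"):
        for r in imaging.trace(l,c)[:4]:
            q=p[r['region']&(d>0)]
            print(c,l,round(r['confidence'],2),np.round(r['bbox']),np.round(np.median(q,0),3) if len(q) else '', cv2.minAreaRect(q[:,:2].astype(np.float32)) if len(q) else '')
s=readout.state();print(s['t'],s['tcp_pos'],s['orientation'],s['finger_gap'])
E
```

```text
scene lifter 0.83 [379. 227. 432. 255.] [0.266 0.402 0.007] ((0.266652911901474, 0.3781595230102539), (0.05400415137410164, 0.13129176199436188), 20.73782730102539)
scene lifter 0.7 [234. 247. 273. 279.] [0.616 0.184 0.015] ((0.6125596165657043, 0.1673974245786667), (0.06673169136047363, 0.10732676088809967), 69.38968658447266)
scene lifter 0.51 [200. 245. 282. 306.] [0.659 0.151 0.002] ((0.6466941833496094, 0.15779033303260803), (0.11463944613933563, 0.1915377378463745), 72.2870101928711)
scene lifter 0.18 [ 84. 148. 132. 182.] [ 0.704 -0.382  0.017] ((0.700523853302002, -0.3883005380630493), (0.1625611037015915, 0.04672998562455177), 7.315025329589844)
scene mat 0.97 [198. 244. 283. 306.] [0.659 0.152 0.002] ((0.6469252705574036, 0.15911149978637695), (0.11193724721670151, 0.19161127507686615), 72.31271362304688)
scene mat 0.97 [277. 190. 354. 233.] [0.365 0.157 0.002] ((0.36153897643089294, 0.15650293231010437), (0.11178135126829147, 0.19238875806331635), 62.857093811035156)
scene plate 0.58 [214. 269. 238. 295.] [0.687 0.153 0.01 ] ((0.6863583922386169, 0.1521437019109726), (0.06
[... 563 characters left out ...]
ter 0.62 [194. 140. 216. 164.] [0.604 0.175 0.012] ((0.6189156770706177, 0.17719632387161255), (0.05124031752347946, 0.08855830132961273), 73.53617095947266)
top mat 0.88 [187. 195. 243. 260.] [0.36  0.156 0.003] ((0.3620970845222473, 0.15776479244232178), (0.11450913548469543, 0.19197992980480194), 64.10933685302734)
top jig 0.93 [296. 107. 341. 162.] [ 0.618 -0.184  0.01 ] ((0.6695091128349304, -0.1942819207906723), (0.11014967411756516, 0.18143843114376068), 75.59893798828125)
0.5 [ 0.15505874 -0.65695932  0.23763455] [[ 9.73264661e-01  2.29686525e-01  7.74154843e-06]
 [ 2.29686525e-01 -9.73264661e-01 -5.14093090e-06]
 [ 6.35377295e-06  6.78161572e-06 -1.00000000e+00]] 0.09293722903399859
```

View pics/scene0.png

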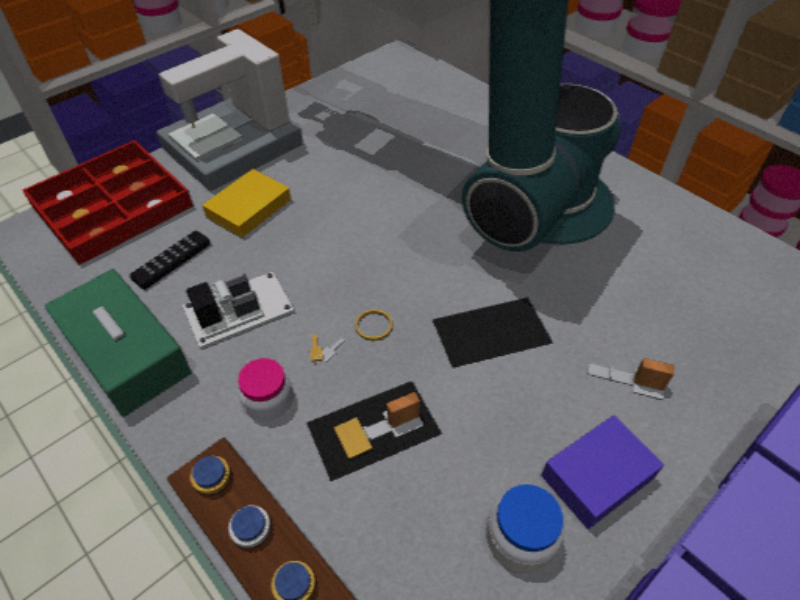

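View pics/top0.png

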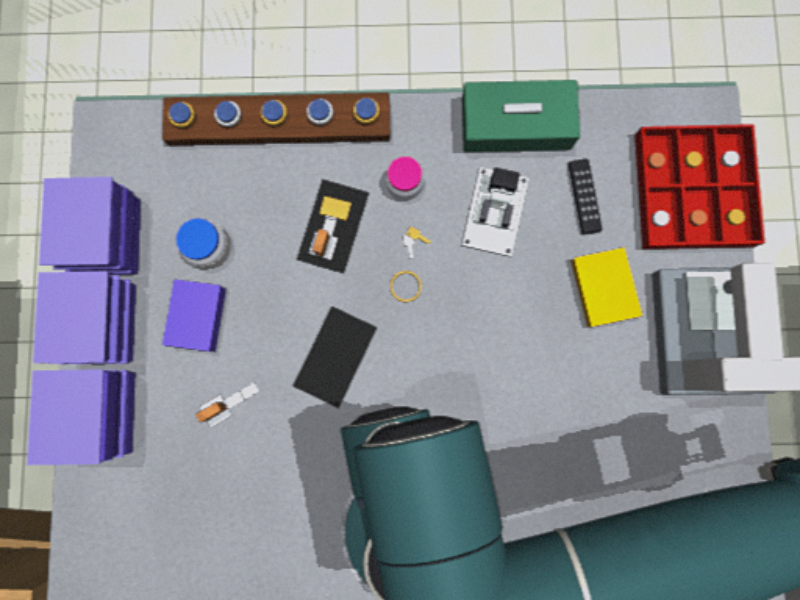

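Candidates for the lifter are the one on the mat carrying the plate, at scene (403,410), which is world (0.61,0.18), and a bare one at scene (655,375), which is world (0.26,0.40). The one farthest right is the one with the plate. Candidates for the mat are scene (373,430), which is world (0.65,0.16), and scene (490,330), which is world (0.36,0.16). The far one is (0.65,0.16). I'll check both choices with a close wrist view. The sewing machine stands near the start pose, so I'll swing left first.

>>> apply_moves --pt "1 0.3 -0.9 0 0.045" --pt "1 0.35 -0.9 0 0.045" --pt "1 0.4 -0.85 0 0.045" --pt "1 0.4 -0.85 0 0.04" --pt "1 0.4 -0.85 0 0"

```text
t: 1.0
tcp_pos: [0.2352, -0.4899, 0.2379]
orientation: [[0.948, -0.318, 0.0], [-0.318, -0.948, -0.001], [0.0, 0.0, -1.0]]
contact_force: [0.5, -1.0, 0.4]
finger_gap: 0.0926
finger_force: 0.0
```

```bash
python3 - <<'E'
from h import *
s=readout.state();print(s['t'],s['tcp_pos'],s['orientation'].tolist() if hasattr(s['orientation'],'tolist') else s['orientation'])
P=imaging.camera_params('wrist');print(P)
E
```

```text
1.0 [ 0.23515277 -0.48989179  0.23793496] [[0.9481079652341682, -0.3179484808083147, 0.0002231842511413332], [-0.317948314020749, -0.9481078723458362, -0.0005762006724225017], [0.00039480487392816596, 0.00047533939073066497, -0.9999998090907694]]
{'fx': 320.8658547977262, 'fy': 320.8658547977262, 'cx': 259.36433980906213, 'cy': 185.82806508612066, 'extrinsics': array([[-3.17832062e-01, -9.19084024e-01, -2.32953511e-01,
         2.99665253e-01],
       [-9.48146986e-01,  3.08019320e-01,  7.83670331e-02,
        -5.11848554e-01],
       [-2.71706150e-04,  2.45781725e-01, -9.69325162e-01,
         3.85098464e-01],
       [ 0.00000000e+00,  0.00000000e+00,  0.00000000e+00,
         1.00000000e+00]])}
```

>>> apply_moves --pt "1 0.6 -0.9 0 0" --pt "1 0.7 -0.9 0 0" --pt "1 0.7 -0.9 0 0" --pt "1 0.7 -0.9 0 0" --pt "1 0.7 -0.9 0 0"

```text
t: 1.5
tcp_pos: [0.4217, -0.3615, 0.238]
orientation: [[0.95, -0.313, 0.0], [-0.313, -0.95, -0.0], [0.001, 0.0, -1.0]]
contact_force: [-0.2, -0.9, -0.5]
finger_gap: 0.0928
finger_force: 0.0
```

>>> apply_moves --pt "1 0.7 -0.9 0 0" --pt "1 0.7 -0.9 0 0" --pt "1 0.7 -0.9 0 0" --pt "1 0.7 -0.9 0 0" --pt "1 0.7 -0.9 0 0"

```text
t: 2.0
tcp_pos: [0.611, -0.2342, 0.2378]
orientation: [[0.95, -0.312, 0.0], [-0.312, -0.95, -0.0], [0.0, 0.0, -1.0]]
contact_force: [0.8, -0.3, 0.5]
finger_gap: 0.093
finger_force: 0.0
```

>>> apply_moves --pt "1 0.3 0 0 0" --pt "1 0 0 0 0" --pt "1 0 0 0 0"

```text
t: 2.3
tcp_pos: [0.6204, -0.2399, 0.2375]
orientation: [[0.95, -0.313, -0.001], [-0.313, -0.95, -0.0], [-0.0, 0.0, -1.0]]
contact_force: [-0.0, -0.1, -0.1]
finger_gap: 0.0931
finger_force: 0.0
```

```bash
python3 - <<'E'
from h import *
s=readout.state();print(s['t'],s['tcp_pos'])
P=imaging.camera_params('wrist')
im,d=imaging.capture('wrist'); np.savez('w1.npz',im=im,p=pts('wrist',d,P),d=d)
cv2.imwrite('pics/w1.png',im[:,:,::-1])
p=pts('wrist',d,P)
for r in imaging.trace('jig','wrist')[:2]:
    q=p[r['region']&(d>0)]; print(r['confidence'],r['bbox'],np.histogram(q[:,2],np.arange(-.005,.1,.005)))
    for lo,hi in ((.006,.015),(.045,.056)):
        k=q[(q[:,2]>lo)&(q[:,2]<hi)]; print(len(k),np.median(k[:,2]),cv2.minAreaRect(k[:,:2].astype(np.float32)))
E
```

```text
2.3 [ 0.62043701 -0.2399152   0.23749874]
0.72 [153.6, 45.7, 266.2, 215.6] (array([  46,   52, 2911, 3286,   51,    1,    0,    1,    1,    2,    1,
         11,    0,    0,    3,    3,    0,    0,    0,    0]), array([-0.005,  0.   ,  0.005,  0.01 ,  0.015,  0.02 ,  0.025,  0.03 ,
        0.035,  0.04 ,  0.045,  0.05 ,  0.055,  0.06 ,  0.065,  0.07 ,
        0.075,  0.08 ,  0.085,  0.09 ,  0.095]))
6197 0.010063261593428185 ((0.6700615882873535, -0.19702929258346558), (0.11026895046234131, 0.1800546646118164), 75.76283264160156)
12 0.05351609818441683 ((0.638369619846344, -0.1888832002878189), (0.0638505220413208, 0.0038507762365043163), 76.2177963256836)
```

View pics/w1.png

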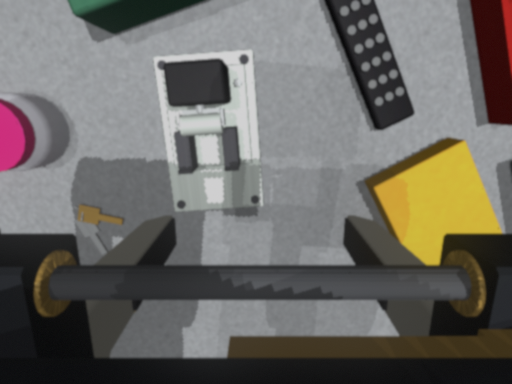

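The wrist view shows the nest at (205,130), with the black housing at (197,82), roller at (200,122) and rails at (185,150) and (231,148). The base measures 0.110 x 0.180 at z = 0.010, as it should. Next I'll read c from the carriage.

```bash
python3 - <<'E'
from h import *
w=np.load('w1.npz'); p=w['p'][40:220,140:275].reshape(-1,3); o=np.array([.67006,-.19703]); a=np.radians(-14.24)
X=np.array([np.cos(a),np.sin(a)]); Y=np.array([-X[1],X[0]])
x=(p[:,:2]-o)@X*1e3; y=(p[:,:2]-o)@Y*1e3; z=p[:,2]*1e3
def rep(n,m): print(n,m.sum(),np.round(np.percentile(x[m],[1,5,50,95,99]),1),np.round(np.percentile(y[m],[1,5,50,95,99]),1),np.round(np.median(z[m]),1) if m.sum() else '')
rep('housing',(z>78)&(abs(x)<100)); rep('h2',(z>66)&(z<78)); rep('rail',(z>47.5)&(z<51.5)&(abs(y)<40)); rep('lip',(z>52.2)&(z<55)&(x<0)&(abs(y)<40)); rep('roller',(z>64)&(z<73)&(abs(y)<19))
print(np.histogram(z[(abs(x)<95)&(abs(y)<60)],np.arange(0,100,4)))
E
```

```text
housing 188 [-26.1 -25.2  30.5  30.5  30.5] [-58.9 -58.9 -58.9   0.    2.4] 384.6
h2 3504 [ 7.9 11.3 48.5 71.4 73.7] [-27.7 -24.9  -0.7  23.   26.2] 73.5
rail 1051 [-30.4 -28.5 -10.6   7.7  46.4] [-31.9 -30.7 -17.8  30.1  31.5] 50.0
lip 116 [-34.4 -34.2 -32.3 -30.4 -29.6] [-31.9 -30.9 -18.   30.3  31.4] 53.7
roller 1234 [ 6.3  7.8 21.4 71.4 74.2] [-18.5 -16.9  -0.1  17.1  18.7] 69.9
(array([ 834,   69, 5895,  285, 2951,  108,   43,   57,   49,   65,   62,
         65, 1073,  146,   28,   81,  514,  784, 2494,    8,    0,    0,
          0,    0]), array([ 0,  4,  8, 12, 16, 20, 24, 28, 32, 36, 40, 44, 48, 52, 56, 60, 64,
       68, 72, 76, 80, 84, 88, 92, 96]))
```

>>> apply_moves --pt "1 -0.2 -1 0 0" --pt "1 -0.2 -1 0 0" --pt "1 -0.2 -1 0 0" --pt "1 -0.2 -1 0 0" --pt "1 -0.2 -1 0 0"

```text
t: 2.9
tcp_pos: [0.6448, -0.0363, 0.2383]
orientation: [[0.949, -0.314, 0.001], [-0.314, -0.949, -0.0], [0.001, -0.0, -1.0]]
contact_force: [-0.1, -0.1, -0.2]
finger_gap: 0.0932
finger_force: 0.0
```

>>> apply_moves --pt "1 -0.3 -1 0 0" --pt "1 -0.4 -1 0 0" --pt "1 -0.4 -1 0 0" --pt "1 -0.4 -1 0 0" --pt "1 -0.4 -0.8 0 0"

```text
t: 3.4
tcp_pos: [0.6327, 0.1702, 0.2381]
orientation: [[0.95, -0.313, 0.001], [-0.313, -0.95, 0.0], [0.001, -0.0, -1.0]]
contact_force: [0.1, -0.3, -1.0]
finger_gap: 0.0932
finger_force: 0.0
```

>>> apply_moves --pt "1 -0.3 0 0 0" --pt "1 0 0 0 0" --pt "1 0 0 0 0"

```text
t: 3.7
tcp_pos: [0.622, 0.1717, 0.2381]
orientation: [[0.95, -0.314, 0.001], [-0.314, -0.95, -0.0], [0.001, -0.0, -1.0]]
contact_force: [0.5, -0.0, -0.3]
finger_gap: 0.0929
finger_force: 0.0
```

```bash
python3 - <<'E'
from h import *
s=readout.state();print(s['t'],s['tcp_pos'])
P=imaging.camera_params('wrist')
im,d=imaging.capture('wrist'); p=pts('wrist',d,P); np.savez('w2.npz',im=im,p=p,d=d)
cv2.imwrite('pics/w2.png',im[:,:,::-1])
for l in ('lifter','mat','plate'):
  for r in imaging.trace(l,'wrist')[:2]:
    q=p[r['region']&(d>0)]; print(l,r['confidence'],r['bbox'],np.round(np.median(q,0),4),cv2.minAreaRect(q[:,:2].astype(np.float32)))
E
```

```text
3.7 [0.62196506 0.17168277 0.23813689]
mat 0.92 [294.5, 298.8, 377.9, 335.4] [0.3861 0.1427 0.0031] ((0.3859260082244873, 0.14327861368656158), (0.11607550084590912, 0.058318182826042175), 71.40827178955078)
mat 0.69 [212.7, 54.0, 312.1, 219.4] [0.6567 0.146  0.003 ] ((0.6462969779968262, 0.1584700345993042), (0.11028725653886795, 0.18954390287399292), 72.38248443603516)
plate 0.7 [231.1, 92.8, 285.6, 127.6] [0.6842 0.1525 0.011 ] ((0.68379145860672, 0.1527075618505478), (0.05906298756599426, 0.04027005657553673), 73.01466369628906)
```

View pics/w2.png

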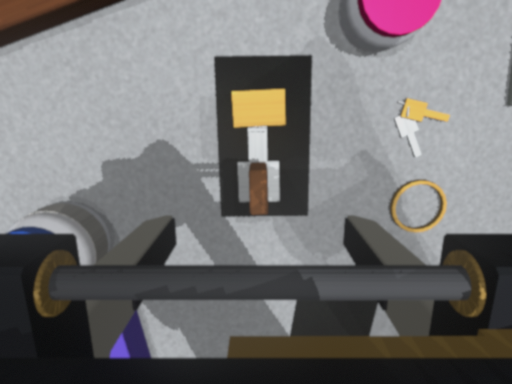

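The wrist view shows the plate at (258,108), blade and shoulder at (258,143), handle at (258,188) and the mat around them, so the chosen lifter does carry the plate. From the nest data c is about -10 mm. Next I'll measure the handle.

```bash
python3 - <<'E'
from h import *
w=np.load('w2.npz'); p=w['p'];im=w['im']
sub=np.zeros((384,512),bool); sub[50:222,210:315]=1
def rect(lo,hi,n,ex=sub):
    k=p[ex&(p[:,:,2]>lo)&(p[:,:,2]<hi)]; print(n,len(k),np.round(np.median(k,0),4),cv2.minAreaRect(k[:,:2].astype(np.float32))); return k
rect(.054,.065,'handle top')
pl=sub.copy(); pl[130:]=0
rect(.0095,.0125,'plate',pl)
m=sub.copy(); m[:158]=0; rect(.0055,.009,'foot',m)
b=sub.copy(); b[:130]=0;b[160:]=0
k=rect(.0045,.009,'blade',b); rect(.0105,.014,'shoulder',b)
# yaw from handle->plate
E
```

```text
handle top 846 [0.603  0.1792 0.0589] ((0.6016603112220764, 0.17950540781021118), (0.019794857129454613, 0.049699872732162476), 73.66859436035156)
plate 1819 [0.6838 0.1526 0.011 ] ((0.6817072629928589, 0.1528131365776062), (0.05985232815146446, 0.04415528103709221), 74.26425170898438)
foot 943 [0.6034 0.1727 0.007 ] ((0.6033225655555725, 0.17892539501190186), (0.0499332994222641, 0.0535924918949604), 73.56436920166016)
blade 584 [0.6433 0.1667 0.0059] ((0.64116370677948, 0.15960492193698883), (0.1057807207107544, 0.03435392677783966), 71.74127960205078)
shoulder 18 [0.6607 0.1623 0.012 ] ((0.6607362031936646, 0.1623004823923111), (0.0195437204092741, 0.00017362972721457481), 71.56805419921875)
```

>>> apply_moves --pt "1 -0.535 -0.03 0.6 -0.006" --pt "1 0 0 0.9 0" --pt "1 0 0 0.9 0" --pt "1 0 0 0.9 0" --pt "1 0 0 0.9 0"

```text
t: 4.4
tcp_pos: [0.6022, 0.1801, 0.0683]
orientation: [[0.955, -0.295, 0.0], [-0.295, -0.955, 0.0], [0.0, -0.0, -1.0]]
contact_force: [0.4, 0.4, -0.1]
finger_gap: 0.0926
finger_force: 0.0
```

>>> apply_moves --pt "1 0 0 0.4 0" --pt "1 0 0 0.3 0" --pt "1 0 0 0 0" --pt "1 0 0 0 0"

```text
t: 4.8
tcp_pos: [0.6028, 0.1809, 0.0431]
orientation: [[0.956, -0.295, 0.002], [-0.295, -0.956, 0.0], [0.001, -0.001, -1.0]]
contact_force: [0.3, 0.3, 0.8]
finger_gap: 0.0931
finger_force: 0.0
```

>>> apply_moves --pt "1 0 0.04 0.24 0" --pt "1 0 0 0 0" --pt "0.6 0 0 0 0" --pt "0.3 0 0 0 0" --pt "0.2 0 0 0 0" --squeeze 25

```text
t: 5.3
tcp_pos: [0.6017, 0.1793, 0.0324]
orientation: [[0.956, -0.295, 0.0], [-0.295, -0.956, 0.0], [0.0, -0.0, -1.0]]
contact_force: [-0.8, -1.0, -0.5]
finger_gap: 0.0735
finger_force: 0.0
```

>>> apply_moves --pt "0.1 0 0 0 0" --pt "0.1 0 0 0 0" --pt "0.1 0 0 0 0"

```text
t: 5.6
tcp_pos: [0.6016, 0.1793, 0.0321]
orientation: [[0.956, -0.295, -0.0], [-0.295, -0.956, 0.0], [-0.0, -0.0, -1.0]]
contact_force: [1.0, -0.1, 0.0]
finger_gap: 0.0497
finger_force: 0.0
```

>>> apply_moves --pt "0.08 0 0 0 0" --pt "0.06 0 0 0 0" --pt "0.05 0 0 0 0" --pt "0.0 0 0 0 0" --pt "0.0 0 0 0 0"

```text
t: 6.1
tcp_pos: [0.6016, 0.1793, 0.0321]
orientation: [[0.956, -0.295, 0.0], [-0.295, -0.956, 0.0], [-0.0, -0.0, -1.0]]
contact_force: [-0.4, 0.9, 0.2]
finger_gap: 0.02
finger_force: 25.0
```

>>> apply_moves --pt "0.0 0 0 0 0" --pt "0.0 0 0 0 0"

```text
t: 6.3
tcp_pos: [0.6016, 0.1793, 0.0321]
orientation: [[0.956, -0.295, 0.0], [-0.295, -0.956, 0.0], [-0.0, -0.0, -1.0]]
contact_force: [-0.7, 0.6, -0.6]
finger_gap: 0.0199
finger_force: 25.0
```

>>> apply_moves --pt "0 0 0 0 0" --pt "0 0 0 -0.1 0" --pt "0 0 0 -0.2 0" --pt "0 0 0 -0.3 0" --pt "0 0 0 -0.4 0" --squeeze 58

```text
t: 6.8
tcp_pos: [0.6014, 0.1792, 0.073]
orientation: [[0.956, -0.295, -0.001], [-0.295, -0.956, -0.0], [-0.0, 0.0, -1.0]]
contact_force: [-0.4, -0.9, -3.2]
finger_gap: 0.0197
finger_force: 58.0
```

>>> apply_moves --pt "0 0 0 -0.4 0" --pt "0 0 0 -0.4 0" --pt "0 0 0 -0.4 0" --pt "0 0 0 -0.4 0" --pt "0 0 0 -0.2 0"

```text
t: 7.3
tcp_pos: [0.602, 0.1794, 0.1463]
orientation: [[0.956, -0.295, 0.002], [-0.295, -0.956, 0.0], [0.002, -0.001, -1.0]]
contact_force: [-0.1, -0.5, -2.6]
finger_gap: 0.0193
finger_force: 58.0
```

>>> apply_moves --pt "0 0 0 0 0" --pt "0 0 0 0 0" --pt "0 0 0 0 0"

```text
t: 7.6
tcp_pos: [0.6012, 0.1792, 0.143]
orientation: [[0.956, -0.295, -0.001], [-0.295, -0.956, -0.0], [-0.001, 0.001, -1.0]]
contact_force: [-0.5, 0.2, -2.9]
finger_gap: 0.0198
finger_force: 58.0
```

```bash
cat > look.py <<'E'
from h import *
import sys
def look(n,save=True):
    s=readout.state(); t=np.array(s['tcp_pos']); R=np.array(s['orientation'])
    P=imaging.camera_params('wrist'); im,d=imaging.capture('wrist'); p=pts('wrist',d,P)
    np.savez(n+'.npz',im=im,p=p,d=d,t=t,R=R)
    if save: cv2.imwrite('pics/'+n+'.png',im[:,:,::-1])
    L=((p-t)@R); L[...,2]*=-1; L[...,1]*=-1   # lifter-like axes at TCP: x blade, y left, z up
    return s,im,d,p,L
E
python3 - <<'E'
from look import *
s,im,d,p,L=look('w3')
print(s['t'],s['tcp_pos'],s['contact_force'],s['wrist_torque'])
r=imaging.trace('plate','wrist')
for r in r[:2]:
    m=r['region']&(d>0); q=L[m]*1e3
    A=np.c_[q[:,:2],np.ones(len(q))]; co=np.linalg.lstsq(A,q[:,2],rcond=None)[0]
    print(r['confidence'],r['bbox'],np.median(q,0),np.percentile(q,[2,98],axis=0),'slopes',co,cv2.minAreaRect(q[:,:2].astype(np.float32)))
E
```

```text
7.6 [0.60121447 0.17920418 0.14300023] [-0.49449969  0.16240887 -2.92936506] [ 0.10797921  0.09099547 -0.0033662 ]
```

```bash
cat >> look.py <<'E'
def plate(d,L):
    q=L*1e3; m=(d>0)&(q[...,2]>-34)&(q[...,2]<-14)&(q[...,0]>63)&(q[...,0]<125)&(abs(q[...,1])<45)
    n,lab,st,ce=cv2.connectedComponentsWithStats(m.astype(np.uint8)); k=1+np.argmax(st[1:,4]); q=q[lab==k]
    A=np.c_[q[:,:2]-[85,0],np.ones(len(q))]; co=np.linalg.lstsq(A,q[:,2],rcond=None)[0]
    print(len(q),'bbox',st[k],'med',np.round(np.median(q,0),1),'2-98%',np.round(np.percentile(q,[2,98],axis=0),1).tolist(),'slope x,y,z0',np.round(co,3),cv2.minAreaRect(q[:,:2].astype(np.float32)))
E
python3 - <<'E'
from look import *
w=np.load('w3.npz'); L=(w['p']-w['t'])@w['R']; L[...,1:]*=-1
plate(w['d'],L)
E
```

```text
10550 bbox [  200    21   125    94 10550] med [ 86.7  -2.  -21.1] 2-98% [[65.3, -30.6, -22.8], [105.6, 26.5, -19.6]] slope x,y,z0 [ 8.0000e-03  1.0000e-03 -2.1127e+01] ((84.98582458496094, -2.0967655181884766), (43.47881317138672, 60.28729248046875), 1.3645119667053223)
```

View pics/w3.png

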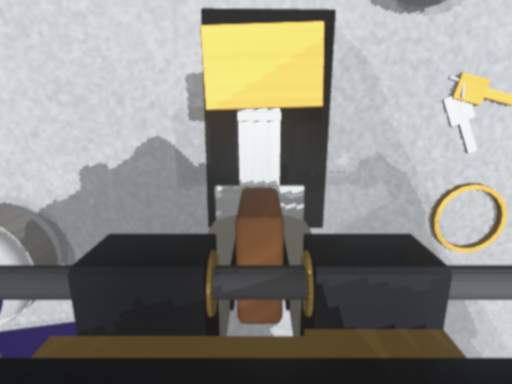

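The wrist view shows the gold plate riding level on the blade at (263,65), with the handle held at (260,255). Its centre is 86 mm ahead of the TCP and 2 mm to the right. Now I'll carry it to the nest.

>>> apply_moves --pt "0 0 0.1 0 -0.004" --pt "0 0.02 0.2 0 -0.004" --pt "0 0.04 0.3 0 -0.004" --pt "0 0.04 0.4 0 0" --pt "0 0.05 0.4 0 0"

```text
t: 8.2
tcp_pos: [0.5921, 0.1224, 0.144]
orientation: [[0.966, -0.258, -0.0], [-0.258, -0.966, -0.0], [-0.0, 0.0, -1.0]]
contact_force: [0.3, -0.2, -2.8]
finger_gap: 0.02
finger_force: 58.0
```

>>> apply_moves --pt "0 0.05 0.45 0 0" --pt "0 0.05 0.45 0 0" --pt "0 0.05 0.45 0 0" --pt "0 0.05 0.45 0 0" --pt "0 0.05 0.45 0 0"

```text
t: 8.7
tcp_pos: [0.5785, 0.0325, 0.1441]
orientation: [[0.966, -0.259, 0.0], [-0.259, -0.966, -0.0], [0.0, 0.0, -1.0]]
contact_force: [0.5, -0.2, -2.9]
finger_gap: 0.0195
finger_force: 58.0
```

>>> apply_moves --pt "0 0.05 0.45 0 0" --pt "0 0.05 0.45 0 0" --pt "0 0.05 0.45 0 0" --pt "0 0.05 0.45 0 0" --pt "0 0.05 0.45 0 0"

```text
t: 9.2
tcp_pos: [0.5647, -0.057, 0.1441]
orientation: [[0.966, -0.259, 0.0], [-0.259, -0.966, -0.0], [0.0, 0.0, -1.0]]
contact_force: [0.4, -1.2, -3.3]
finger_gap: 0.0199
finger_force: 58.0
```

>>> apply_moves --pt "0 0.05 0.45 0 0" --pt "0 0.05 0.45 0 0" --pt "0 0.04 0.4 0 0" --pt "0 0.04 0.3 0 0" --pt "0 0.02 0.2 0 0"

```text
t: 9.7
tcp_pos: [0.5541, -0.1281, 0.144]
orientation: [[0.966, -0.259, 0.0], [-0.259, -0.966, -0.0], [0.0, 0.0, -1.0]]
contact_force: [1.1, 0.2, -1.9]
finger_gap: 0.0197
finger_force: 58.0
```

>>> apply_moves --pt "0 0 0.1 0 0" --pt "0 0 0 0 0" --pt "0 0 0 0 0" --pt "0 0 0 0 0"

```text
t: 10.1
tcp_pos: [0.5534, -0.1303, 0.144]
orientation: [[0.966, -0.258, 0.0], [-0.258, -0.966, 0.0], [-0.0, -0.0, -1.0]]
contact_force: [0.8, 0.3, -1.3]
finger_gap: 0.0197
finger_force: 58.0
```

```bash
cat >> look.py <<'E'
O=np.array([.67006,-.19703]); a=np.radians(-14.24); JX=np.array([np.cos(a),np.sin(a)]); JY=np.array([-JX[1],JX[0]])
def jf(xy): return np.array([(xy-O)@JX,(xy-O)@JY])*1e3
E
python3 - <<'E'
from look import *
s,im,d,p,L=look('w4')
t=np.array(s['tcp_pos']);R=np.array(s['orientation'])
print(s['t'],t,'jig',jf(t[:2]),'yaw',np.degrees(np.arctan2(R[1,0],R[0,0])),s['contact_force'],s['wrist_torque'])
plate(d,L)
J=p[(d>0)]; x=(J[:,:2]-O)@JX*1e3; y=(J[:,:2]-O)@JY*1e3; z=J[:,2]*1e3
for n,m in (('lip',(z>52.2)&(z<55)&(x<0)&(x>-50)&(abs(y)<40)),('house',(z>70)&(z<78)&(x>25)&(x<90)&(abs(y)<45)),('roller',(z>58)&(z<73)&(x<30)&(x>-30)&(abs(y)<19)),('base',(z>8)&(z<12)&(abs(x)<110)&(abs(y)<70))):
    print(n,m.sum(),np.round(np.percentile(x[m],[1,5,50,95,99]),1),np.round(np.percentile(y[m],[1,5,50,95,99]),1),np.median(z[m])) if m.sum()>5 else print(n,0)
E
```

```text
10.1 [ 0.55338486 -0.13033662  0.14402841] jig [-129.4956724    35.94391618] yaw -14.947401584242042 [ 0.82348789  0.33720034 -1.33223423] [0.07768996 0.14541711 0.00638617]
10552 bbox [  200    21   125    94 10552] med [ 86.6  -2.  -21.1] 2-98% [[65.3, -30.6, -22.8], [105.6, 26.5, -19.6]] slope x,y,z0 [ 8.0000e-03  1.0000e-03 -2.1123e+01] ((84.86885833740234, -2.092161178588867), (43.36450958251953, 60.11515426635742), 1.50624418258667)
lip 132 [-34.4 -34.3 -32.7 -30.8 -30.7] [-31.8 -31.4 -24.4 -17.7 -17.3] 53.58738345238541
house 0
roller 0
base 4977 [-89.3 -87.2 -63.7  10.   16.8] [-54.4 -52.9 -29.9  47.2  53.7] 9.937467019729251
```

View pics/w4.png

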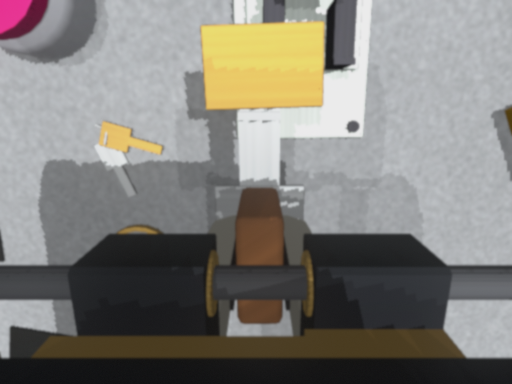

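The wrist view shows the plate unmoved on the blade at (263,65), with the nest's near end behind it at (345,100) and the keys at (125,140). The TCP is still 35 mm to the left of the nest axis. I'll finish the sideways move, then lower.

>>> apply_moves --pt "0 0 0.1 0 0" --pt "0 0.02 0.25 0 0" --pt "0 0.02 0.3 0 0" --pt "0 0 0.17 0 0" --pt "0 0 0.05 0 0"

```text
t: 10.65
tcp_pos: [0.5455, -0.166, 0.144]
orientation: [[0.966, -0.26, -0.0], [-0.26, -0.966, -0.0], [-0.0, 0.0, -1.0]]
contact_force: [0.5, -1.3, -2.6]
finger_gap: 0.0197
finger_force: 58.0
```

>>> apply_moves --pt "0 0 0 0.1 0" --pt "0 0 0 0.2 0" --pt "0 0 0 0.3 0" --pt "0 0 0 0.3 0" --pt "0 0 0 0.3 0"

```text
t: 11.15
tcp_pos: [0.5456, -0.1645, 0.0945]
orientation: [[0.966, -0.258, -0.001], [-0.258, -0.966, 0.0], [-0.001, -0.0, -1.0]]
contact_force: [0.2, 0.5, -3.0]
finger_gap: 0.0195
finger_force: 58.0
```

>>> apply_moves --pt "0 0 0 0.2 0" --pt "0 0 0 0.1 0" --pt "0 0 0 0 0" --pt "0 0 0 0 0"

```text
t: 11.55
tcp_pos: [0.546, -0.1649, 0.0844]
orientation: [[0.966, -0.258, 0.0], [-0.258, -0.966, -0.0], [0.001, 0.0, -1.0]]
contact_force: [-0.4, 0.1, -3.3]
finger_gap: 0.0194
finger_force: 58.0
```

```bash
python3 - <<'E'
from look import *
s,im,d,p,L=look('w5')
t=np.array(s['tcp_pos']);R=np.array(s['orientation'])
print(s['t'],t,'jig',jf(t[:2]),'yaw',np.degrees(np.arctan2(R[1,0],R[0,0])),s['contact_force'],s['wrist_torque'])
plate(d,L)
J=p[(d>0)]; x=(J[:,:2]-O)@JX*1e3; y=(J[:,:2]-O)@JY*1e3; z=J[:,2]*1e3
for n,m in (('lip',(z>52.2)&(z<55)&(x<0)&(x>-50)&(abs(y)<40)),('rail',(z>48)&(z<51.5)&(x>-50)&(x<50)&(abs(y)<35)),('house',(z>70)&(z<78)&(x>25)&(x<90)&(abs(y)<45)),('roller',(z>62.5)&(z<73)&(x<30)&(x>-30)&(abs(y)<19))):
    print(n,m.sum(),np.round(np.percentile(x[m],[1,5,50,95,99]),1),np.round(np.percentile(y[m],[1,5,50,95,99]),1),np.median(z[m])) if m.sum()>5 else print(n,0)
E
```

```text
11.55 [ 0.54604449 -0.16490565  0.08443371] jig [-128.10707461    0.63144059] yaw -14.977514178197564 [-0.41810484  0.05136302 -3.33554474] [0.07184574 0.11267758 0.00972401]
10668 bbox [  196    12   129   103 10668] med [ 87.   -2.  -21.1] 2-98% [[65.8, -30.6, -25.7], [105.8, 27.0, -19.6]] slope x,y,z0 [-8.0000e-03 -4.0000e-03 -2.1255e+01] ((87.23112487792969, -0.4228096008300781), (49.11421203613281, 64.74169921875), 4.231073379516602)
lip 38 [-34.6 -34.4 -32.6 -30.9 -30.8] [29.2 29.4 30.4 31.5 31.5] 53.75185960662013
rail 1378 [-28.8 -20.9 -13.7  -8.7  -8.2] [-31.7 -30.2  18.7  30.9  31.5] 49.998991376419525
house 0
roller 1286 [-29.9 -29.6 -25.9 -22.4 -21.9] [-18.6 -17.2  -0.3  16.9  18.5] 63.51465155374079
```

View pics/w5.png

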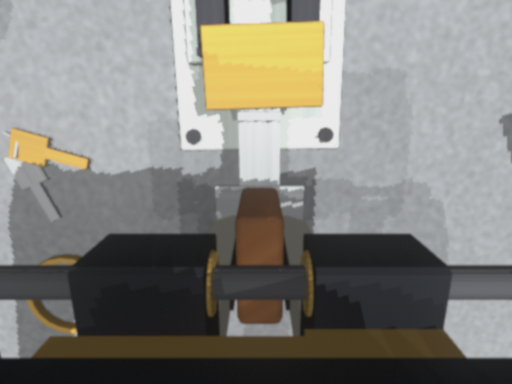

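The wrist view shows the plate at (263,65) centred over the rails between the base edges at (180) and (342). Lower 3 mm, then advance slowly.

>>> apply_moves --pt "0 0 0 0.075 0" --pt "0 0.1 0 0 0" --pt "0 0.15 0 0 0" --pt "0 0.15 0 0 0" --pt "0 0.15 0 0 0"

```text
t: 12.1
tcp_pos: [0.5677, -0.1707, 0.0811]
orientation: [[0.966, -0.258, 0.0], [-0.258, -0.966, -0.0], [0.0, 0.0, -1.0]]
contact_force: [0.2, -0.8, -3.4]
finger_gap: 0.0198
finger_force: 58.0
```

>>> apply_moves --pt "0 0.05 0 0 0" --pt "0 0.03 0 0 0" --pt "0 0 0 0 0" --pt "0 0 0 0 0"

```text
t: 12.5
tcp_pos: [0.57, -0.1713, 0.081]
orientation: [[0.966, -0.258, -0.0], [-0.258, -0.966, 0.0], [-0.0, -0.0, -1.0]]
contact_force: [-0.1, 0.9, -3.5]
finger_gap: 0.0194
finger_force: 58.0
```

>>> apply_moves --pt "0 0.05 0 0 0" --pt "0 0.05 0 0 0" --pt "0 0 0 0 0"

```text
t: 12.8
tcp_pos: [0.574, -0.1724, 0.081]
orientation: [[0.966, -0.258, -0.0], [-0.258, -0.966, 0.0], [-0.0, -0.0, -1.0]]
contact_force: [0.3, 0.4, -3.8]
finger_gap: 0.0195
finger_force: 58.0
```

```bash
python3 - <<'E'
from look import *
s=readout.state();t=np.array(s['tcp_pos']); f=np.array(s['contact_force']); print(t,jf(t[:2]),f,f[:2]@JX)
E
```

```text
[ 0.57403529 -0.17235479  0.0809561 ] [-99.14395375   0.29648127] [ 0.32043292  0.41745043 -3.83360696] 0.2079010723647665
```

>>> apply_moves --pt "0 0.04 0 -0.0125 0" --pt "0 0 0 0 0"

```text
t: 13.0
tcp_pos: [0.5755, -0.1727, 0.0814]
orientation: [[0.966, -0.258, -0.001], [-0.258, -0.966, 0.0], [-0.001, -0.0, -1.0]]
contact_force: [-3.4, 0.5, -3.1]
finger_gap: 0.0196
finger_force: 58.0
```

>>> apply_moves --pt "0 0.04 0 0 0" --pt "0 0 0 0 0"

```text
t: 13.2
tcp_pos: [0.577, -0.1731, 0.0814]
orientation: [[0.966, -0.258, -0.001], [-0.258, -0.966, 0.0], [-0.001, -0.0, -1.0]]
contact_force: [-4.9, 1.7, -4.1]
finger_gap: 0.0199
finger_force: 58.0
```

Contact started near x = -99, as predicted, and the force follows the spring law, with push-in about 3.2 mm. I'll go about 3 mm further.

>>> apply_moves --pt "0 0.035 0 0 0" --pt "0 0.035 0 0 0" --pt "0 0 0 0 0" --pt "0 0 0 0 0"

```text
t: 13.6
tcp_pos: [0.5793, -0.1738, 0.0811]
orientation: [[0.966, -0.258, -0.002], [-0.258, -0.966, 0.001], [-0.002, -0.0, -1.0]]
contact_force: [-6.8, 1.9, -2.6]
finger_gap: 0.0197
finger_force: 58.0
```

```bash
python3 - <<'E'
from look import *
for i in range(3):
    s,im,d,p,L=look('w6',False); t=np.array(s['tcp_pos']); f=np.array(s['contact_force']); print(t,jf(t[:2]),f,f[:2]@JX,s['wrist_torque'])
plate(d,L)
E
```

```text
[ 0.57926184 -0.17375042  0.08107964] [-93.73468715   0.22938745] [-6.7815012   1.8851326  -2.62367755] -7.036844521179126 [0.46960898 1.37367625 0.0121785 ]
[ 0.57927044 -0.17373752  0.08110629] [-93.72953208   0.24400061] [-6.64137007  1.85842786 -3.41174572] -6.894450138678061 [0.47870744 1.42777466 0.05492806]
[ 0.57928276 -0.17371342  0.08110865] [-93.72351048   0.27039013] [-5.60421021  2.41411117 -3.13412743] -6.025847472205088 [0.52569782 1.44245658 0.07147499]
11532 bbox [  196    16   128    99 11532] med [ 86.1  -0.6 -21.2] 2-98% [[64.1, -30.2, -31.1], [105.4, 30.9, -15.4]] slope x,y,z0 [  0.053  -0.03  -21.423] ((85.20179748535156, 0.3488121032714844), (44.2302131652832, 65.02079010009766), 0.10253893584012985)
```

>>> apply_moves --pt "0 0.025 0 0 0" --pt "0 0 0 0 0" --pt "0 0 0 0 0"

```text
t: 14.05
tcp_pos: [0.5801, -0.174, 0.081]
orientation: [[0.966, -0.258, -0.002], [-0.258, -0.966, 0.001], [-0.002, -0.0, -1.0]]
contact_force: [-7.0, 2.0, -4.2]
finger_gap: 0.0199
finger_force: 58.0
```

```bash
python3 - <<'E'
from look import *
F=[]
for i in range(4):
    s,im,d,p,L=look('w7',False); t=np.array(s['tcp_pos']); f=np.array(s['contact_force']); F.append(f[:2]@JX)
print(s['t'],t,jf(t[:2]),np.mean(F),F)
x=(p[...,:2]-O)@JX*1e3; y=(p[...,:2]-O)@JY*1e3; z=p[...,2]*1e3
hsv=cv2.cvtColor(im,cv2.COLOR_RGB2HSV)
m=(d>0)&(hsv[...,0]>15)&(hsv[...,0]<32)&(hsv[...,1]>120)&(hsv[...,2]>120)&(abs(x)<50)&(abs(y)<45)
m=cv2.erode(m.astype(np.uint8),np.ones((3,3)))>0
A=np.c_[x[m],y[m],np.ones(m.sum())]; print(m.sum(),np.linalg.lstsq(A,z[m],rcond=None)[0],np.percentile(x[m],[1,50,99]),np.percentile(y[m],[1,50,99]),np.median(z[m]),cv2.minAreaRect(np.c_[x[m],y[m]].astype(np.float32)))
cv2.imwrite('pics/w7.png',im[:,:,::-1])
E
```

```text
14.2 [ 0.58007877 -0.17396866  0.08097201] [-92.88917898   0.21879725] -7.796069958334009 [np.float64(-7.255901443079566), np.float64(-8.431004026142608), np.float64(-7.168437057412811), np.float64(-8.328937306701048)]
9226 [-6.25485915e-03  3.46632267e-04  5.95616994e+01] [-27.2846332   -7.5944279   10.25816188] [-30.46663219  -2.29549332  26.18137232] 59.61136212077919 ((-8.46019458770752, -2.162870407104492), (58.18537902832031, 38.89725112915039), 89.89408111572266)
```

The plate is level, the push-in is about 6 mm and the near edge is 2.4 mm past the lips. Lower.

>>> apply_moves --pt "0 0 0 0.05 0" --pt "0 0 0 0.06 0" --pt "0 0 0 0.06 0" --pt "0 0 0 0.06 0" --pt "0 0 0 0.06 0"

```text
t: 14.75
tcp_pos: [0.5805, -0.1742, 0.0703]
orientation: [[0.966, -0.258, -0.001], [-0.258, -0.966, 0.0], [-0.001, 0.0, -1.0]]
contact_force: [1.5, -0.4, -2.9]
finger_gap: 0.0195
finger_force: 58.0
```

>>> apply_moves --pt "0 0 0 0.06 0" --pt "0 0 0 0.06 0" --pt "0 0 0 0.06 0" --pt "0 0 0 0 0" --pt "0 0 0 0 0"

```text
t: 15.25
tcp_pos: [0.5809, -0.1742, 0.0628]
orientation: [[0.966, -0.258, 0.0], [-0.258, -0.966, -0.0], [0.0, 0.0, -1.0]]
contact_force: [0.6, 0.1, -1.5]
finger_gap: 0.0198
finger_force: 58.0
```

```bash
cat > seat.py <<'E'
from look import *
def seat(n):
    s,im,d,p,L=look(n); t=np.array(s['tcp_pos']); f=np.array(s['contact_force'])
    print(s['t'],t,jf(t[:2]),f,f[:2]@JX)
    x=(p[...,:2]-O)@JX*1e3; y=(p[...,:2]-O)@JY*1e3; z=p[...,2]*1e3
    hsv=cv2.cvtColor(im,cv2.COLOR_RGB2HSV)
    m=(d>0)&(hsv[...,0]>15)&(hsv[...,0]<32)&(hsv[...,1]>120)&(hsv[...,2]>120)&(abs(x)<50)&(abs(y)<45)
    m=cv2.erode(m.astype(np.uint8),np.ones((3,3)))>0
    if m.sum()<50: return print('no plate')
    A=np.c_[x[m],y[m],np.ones(m.sum())]; print(m.sum(),np.linalg.lstsq(A,z[m],rcond=None)[0],np.percentile(x[m],[1,50,99]),np.percentile(y[m],[1,50,99]),np.median(z[m]),cv2.minAreaRect(np.c_[x[m],y[m]].astype(np.float32)))
E
python3 -c "from seat import *; seat('w8')"
```

```text
15.25 [ 0.58090912 -0.17423303  0.06278458] [-92.01930546   0.16680233] [ 0.56035178  0.13174679 -1.50557084] 0.5107267091851994
10441 [-6.80469121e-04  1.09139585e-03  5.50320224e+01] [-29.50078024 -10.55073177   7.11834888] [-30.64476313  -2.43276081  26.17668105] 55.04144863414684 ((-10.907113075256348, -2.2486820220947266), (58.3559684753418, 38.259254455566406), 89.99710845947266)
```

View pics/w8.png

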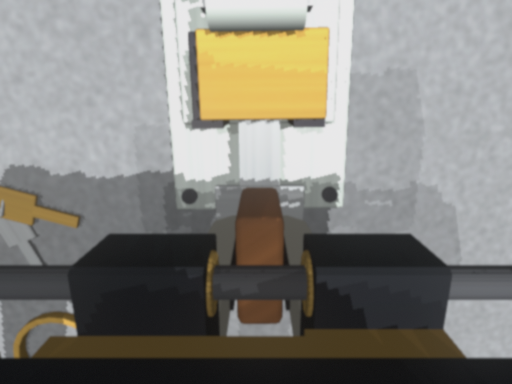

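The wrist view shows the plate seated at (262,75) between the roller at (257,12) and the lips at (222,122) and (305,122). It is flat, with its top at 55.0 mm and its centre at x = -10.6. Draw the lifter straight out.

>>> apply_moves --pt "0 -0.1 0 0 0" --pt "0 -0.2 0 0 0" --pt "0 -0.3 0 0 0" --pt "0 -0.4 0 0 0" --pt "0 -0.5 0 0 0"

```text
t: 15.8
tcp_pos: [0.5216, -0.1583, 0.0626]
orientation: [[0.966, -0.258, -0.0], [-0.258, -0.966, 0.0], [-0.0, -0.0, -1.0]]
contact_force: [0.4, 0.5, -1.6]
finger_gap: 0.0195
finger_force: 58.0
```

>>> apply_moves --pt "0 -0.5 0 0 0" --pt "0 -0.5 0 0 0" --pt "0 -0.4 0 0 0" --pt "0 -0.3 0 0 0" --pt "0 -0.1 0 0 0"

```text
t: 16.3
tcp_pos: [0.4522, -0.1398, 0.0628]
orientation: [[0.966, -0.259, 0.0], [-0.259, -0.966, -0.0], [0.0, 0.0, -1.0]]
contact_force: [1.4, -0.0, -2.1]
finger_gap: 0.0201
finger_force: 58.0
```

>>> apply_moves --pt "0 0 0 -0.5 0" --pt "0 0 0 -0.7 0" --pt "0 0 0 -0.7 0" --pt "0 0 0 -0.4 0" --pt "0 0 0 0 0"

```text
t: 16.8
tcp_pos: [0.4541, -0.1404, 0.1567]
orientation: [[0.966, -0.258, 0.003], [-0.258, -0.966, -0.001], [0.003, 0.0, -1.0]]
contact_force: [0.9, -0.2, -2.1]
finger_gap: 0.02
finger_force: 58.0
```

```bash
python3 - <<'E'
from seat import *
seat('w9')
im,d=imaging.capture('scene'); np.savez('sc9.npz',im=im,d=d)
P=imaging.camera_params('scene'); p=pts('scene',d,P)
x=(p[...,:2]-O)@JX*1e3; y=(p[...,:2]-O)@JY*1e3; z=p[...,2]*1e3
m=(d>0)&(z>53)&(z<57)&(abs(y)<33)&(x>-34)&(x<12); print(m.sum(),np.median(x[m]),np.median(y[m]),np.median(z[m]))
E
```

```text
16.8 [ 0.45414049 -0.1403947   0.156696  ] [-223.2165172     1.78234723] [ 0.86435993 -0.18940033 -2.13064622] 0.8843909536297574
no plate
175 -11.181800330111104 1.5865534916953206 54.50920262799686
```

>>> apply_moves --pt "0 0.1 -0.4 0 0" --pt "0 0.11 -0.7 0 0" --pt "0 0.11 -0.7 0 0" --pt "0 0.11 -0.7 0 0" --pt "0 0.11 -0.7 0 0"

```text
t: 17.4
tcp_pos: [0.507, -0.0209, 0.1528]
orientation: [[0.966, -0.259, -0.002], [-0.259, -0.966, 0.0], [-0.002, 0.0, -1.0]]
contact_force: [0.3, -0.4, -2.7]
finger_gap: 0.0203
finger_force: 58.0
```

>>> apply_moves --pt "0 0.11 -0.7 0 0" --pt "0 0.11 -0.7 0 0" --pt "0 0.11 -0.7 0 0" --pt "0 0.11 -0.7 0 0" --pt "0 0.11 -0.7 0 0"

```text
t: 17.9
tcp_pos: [0.5644, 0.1086, 0.1525]
orientation: [[0.966, -0.258, -0.003], [-0.258, -0.966, -0.0], [-0.002, 0.001, -1.0]]
contact_force: [0.0, -0.6, -1.6]
finger_gap: 0.0199
finger_force: 58.0
```

>>> apply_moves --pt "0 0.11 -0.6 0 0" --pt "0 0.11 -0.6 0 0" --pt "0 0.1 -0.4 0 0.006" --pt "0 0.09 -0.3 0 0.006" --pt "0 0 0 0 0"

```text
t: 18.4
tcp_pos: [0.6001, 0.1775, 0.1523]
orientation: [[0.956, -0.294, -0.003], [-0.294, -0.956, -0.001], [-0.003, 0.001, -1.0]]
contact_force: [-1.2, -0.5, -2.8]
finger_gap: 0.0196
finger_force: 58.0
```

>>> apply_moves --pt "0 0 0 0 0" --pt "0 0 0 0 0"

```text
t: 18.6
tcp_pos: [0.5999, 0.176, 0.154]
orientation: [[0.956, -0.295, -0.001], [-0.295, -0.956, -0.0], [-0.001, 0.001, -1.0]]
contact_force: [-0.9, 0.2, -2.7]
finger_gap: 0.0201
finger_force: 58.0
```

>>> apply_moves --pt "0 0 -0.08 0.5 0" --pt "0 0 0 0.7 0" --pt "0 0 0 0.7 0" --pt "0 0 0 0.5 0" --pt "0 0 0 0.3 0"

```text
t: 19.1
tcp_pos: [0.6004, 0.1789, 0.0449]
orientation: [[0.955, -0.295, -0.002], [-0.295, -0.955, -0.001], [-0.002, 0.001, -1.0]]
contact_force: [-0.1, -0.4, -2.2]
finger_gap: 0.0193
finger_force: 58.0
```

>>> apply_moves --pt "0 0 0 0.15 0" --pt "0 0 0 0.08 0" --pt "0 0 0 0 0" --pt "0 0 0 0 0"

```text
t: 19.5
tcp_pos: [0.6017, 0.1797, 0.0385]
orientation: [[0.956, -0.295, 0.001], [-0.295, -0.956, 0.0], [0.001, -0.001, -1.0]]
contact_force: [-0.1, -1.0, -1.6]
finger_gap: 0.0201
finger_force: 58.0
```

>>> apply_moves --pt "0 0 0 0.06 0" --pt "0 0 0 0.05 0" --pt "0 0 0 0.03 0" --pt "0 0 0 0 0" --pt "0 0 0 0 0"

```text
t: 20.0
tcp_pos: [0.6014, 0.1797, 0.0321]
orientation: [[0.956, -0.295, 0.0], [-0.295, -0.956, 0.0], [0.0, -0.0, -1.0]]
contact_force: [0.1, 0.6, 0.5]
finger_gap: 0.0195
finger_force: 58.0
```

The weight is off the wrist at the original height. Release and rise.

>>> apply_moves --pt "0.3 0 0 0 0" --pt "0.6 0 0 0 0" --pt "1 0 0 0 0" --pt "1 0 0 0 0" --pt "1 0 0 0 0"

```text
t: 20.5
tcp_pos: [0.6013, 0.1797, 0.032]
orientation: [[0.956, -0.295, 0.0], [-0.295, -0.956, 0.0], [0.0, -0.0, -1.0]]
contact_force: [0.3, -0.3, 0.1]
finger_gap: 0.0551
finger_force: 0.0
```

>>> apply_moves --pt "1 0 0 0 0" --pt "1 0 0 0 0" --pt "1 0 0 0 0" --pt "1 0 0 0 0" --pt "1 0 0 0 0"

```text
t: 21.0
tcp_pos: [0.6013, 0.1797, 0.032]
orientation: [[0.956, -0.295, 0.0], [-0.295, -0.956, 0.0], [0.0, -0.0, -1.0]]
contact_force: [-1.1, -0.4, -0.2]
finger_gap: 0.0919
finger_force: 0.0
```

>>> apply_moves --pt "1 0 0 -0.3 0" --pt "1 0 0 -0.6 0" --pt "1 0 0 -0.9 0" --pt "1 0 0 -0.9 0" --pt "1 0 0 -0.9 0"

```text
t: 21.5
tcp_pos: [0.6011, 0.1796, 0.1785]
orientation: [[0.956, -0.295, 0.001], [-0.295, -0.956, 0.0], [0.001, -0.0, -1.0]]
contact_force: [-0.3, 1.0, -0.0]
finger_gap: 0.0931
finger_force: 0.0
```

>>> apply_moves --pt "1 0 0 -0.7 0" --pt "1 0 0 0 0" --pt "1 0 0 0 0"

```text
t: 21.8
tcp_pos: [0.6014, 0.1797, 0.2049]
orientation: [[0.956, -0.295, 0.001], [-0.295, -0.956, 0.0], [0.001, -0.001, -1.0]]
contact_force: [0.0, -0.2, 0.2]
finger_gap: 0.0932
finger_force: 0.0
```

```bash
python3 - <<'E'
from look import *
s,im,d,p,L=look('w10')
sub=np.zeros((384,512),bool); sub[40:235,200:320]=1
for lo,hi,n in ((.054,.065,'handle'),(.0055,.009,'foot+blade')):
    k=p[sub&(p[...,2]>lo)&(p[...,2]<hi)]; print(n,len(k),np.median(k,0),cv2.minAreaRect(k[:,:2].astype(np.float32)))
print(s['t'],s['tcp_pos'],s['contact_force'],s['finger_gap'])
im,d=imaging.capture('scene'); cv2.imwrite('pics/end.png',cv2.resize(im[100:320,70:390,::-1],(800,550)))
p=pts('scene',d); x=(p[...,:2]-O)@JX*1e3; y=(p[...,:2]-O)@JY*1e3; z=p[...,2]*1e3
m=(d>0)&(z>53)&(z<57)&(abs(y)<33)&(x>-34)&(x<12); print(m.sum(),np.median(x[m]),np.median(y[m]),np.median(z[m]))
E
```

```text
handle 1095 [0.60261269 0.17893556 0.05882366] ((0.6013554930686951, 0.17946475744247437), (0.019874902442097664, 0.04951730743050575), 73.32606506347656)
foot+blade 2166 [0.62809611 0.16445729 0.00660584] ((0.6393594741821289, 0.15924856066703796), (0.06212889030575752, 0.18425950407981873), 60.15968322753906)
21.8 [0.60137813 0.17967994 0.20490291] [ 0.04074916 -0.18532683  0.21268093] 0.09320883896436037
180 -10.642545022053161 1.3080008714979452 54.95204659065122
```

View pics/end.png

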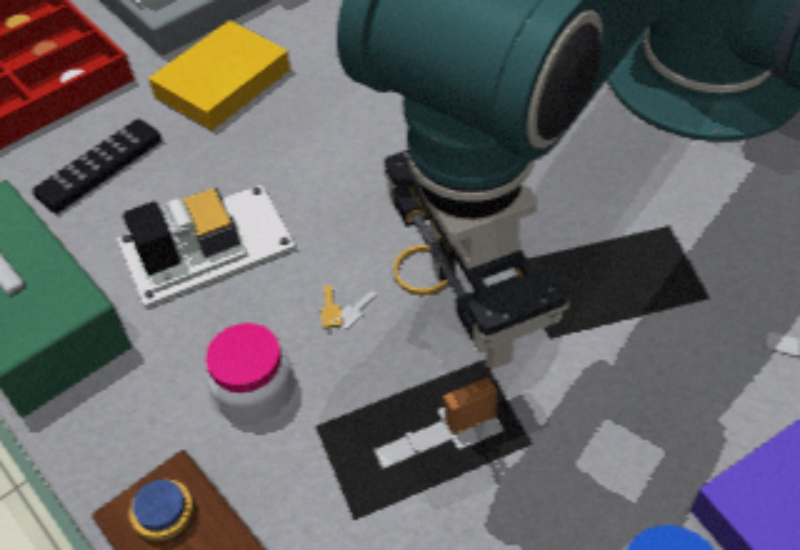

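The end view shows the plate seated in the nest at (208,220), the lifter standing on the far mat at (470,405), the bystanders in place and the gripper clear.

```bash
python3 -c "
from rig import bot; print(bot.sign_off())"
```

```text
the job is handed in; nothing more can be done
None
```

The job is handed in; the judge gave no verdict. At my last check the plate sat flat on the nest's rails behind the lips and against the roller, the lifter stood on the far mat with the gripper clear, and the bystanders in view looked unmoved.

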